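# Index the mitre stop one hole

### The job

The green arm of the mitre stop is locked in the middle hole of its index plate. Hook a fingertip under the red pull ring to lift the spring pin, swing the arm one hole, to the neighbouring hole with the yellow marker, and let the pin drop fully home there. Do this without pinching or squeezing the ring or forcing the arm, and leave the things lying around where they are.

Things in the scene. Friction and masses are not known exactly. Their poses are not given: they have to be found in the camera images.
- fixture: Mitre stop bolted to the bench: grey base, aluminium fan-shaped index plate (radius 118 to 193 mm, top at 30 mm) on its robot side. Origin: underside, on the arm's vertical pivot axis; -x points to the middle hole, roughly at the robot. Five holes at radius 150 mm, 15 degrees (39 mm) apart, two either side of the middle. Beyond the pivot the arm carries a fence, 150 mm wide, top at 76 mm.
- pivot (a point): Point on the vertical pivot axis of the arm, 50 mm above the bench.
- swing_arm (a joint): Swing of the green arm about the pivot, rad, positive anticlockwise from above; 0 at the middle hole, where it starts, +0.262 and -0.262 at the neighbouring holes. Arm 34 mm wide, top 48 mm above the bench. It turns with some friction (about 1.5 N at the ring) and stays where it is left. In a hole the pin has about 1.2 mm of play.
- index_pin (a joint): Lift of the spring pin with its ring, m: 0 = fully home in a hole, 0.009 = the round tip of the 10 mm pin rests on the plate between holes, 0.024 = upper stop. A spring pushes it down: about 6 N when home, 11 N at the stop. Above 0.010 the arm swings free. A pin less than about 3 mm off a hole's centre drops in by itself.
- pin (a point): Point on the vertical axis of the pin, in the arm's pin end, level with the plate's top (z 30 mm) when the pin is home; rises with the pin. A steel housing (26 mm diameter, top 68 mm above the bench) surrounds the pin.
- pull_bar (a point): Middle of the top bar of the red pull ring, a rigid D loop of 8 mm rod fixed on the pin; opening 60 wide, 38 mm high. The bar is level, across the arm, straight over 44 mm, centre line 126 mm above the bench when home. The loop leans 25 degrees, its top 19 mm nearer the pivot than the pin; bottom bar at 84 mm. A finger slanting down through it from the robot's side towards the pivot is under the bar.
- yellow_ring: Flat yellow ring marker, 34 mm diameter, round the hole that the pin must go to: the hole next to the middle one, on either side. Origin at the hole's centre on the plate's top.
- blue_ring: The same marker in blue, round the neighbouring hole on the other side, which is not wanted.
- tube_offcut: Loose steel square tube offcut, 110 x 30 x 30 mm, long axis x, lying beside the fixture; origin under its middle.
- screwdriver: Loose screwdriver with orange handle, about 200 mm long, along its x, lying beside the fixture.
- cut_disc: Loose black cutting disc, 115 mm diameter, lying flat; origin under its middle.
- spray_can: Loose spray can, 60 mm diameter, 170 mm high, upright; origin under its middle.
- hammer: Loose hammer, along its x, lying on the bench.
- flat_bar: Loose steel flat bar 160 x 25 x 6 mm, long axis x; origin under its middle.
- weld_magnet: Loose red welding magnet, about 60 x 50 x 22 mm; origin under its middle.

How it is judged:
By the outcome, as a careful person would: the job done as asked, in the order asked, and still so for the second after the job is handed in, with the robot touching nothing.
It also fails if it takes over 42 s, if anything falls off the work surface, if the arm or the gripper's body presses on something with over 40 N, if the wrist force passes 120 N, or if a joint passes its speed limit or range.

### The arm

A 6-joint arm with a two-finger parallel gripper is mounted at the origin on the work surface. World frame = base frame: x ahead of the robot, y to its left, z up, the work surface at z = 0. Lengths are in mm, angles in degrees, forces in N, time in s.
With the tool pointing down it reaches from about 350 to 850 mm from the base axis. Payload 8.1 kg.
Tool frame: the origin (TCP) lies midway between the tips of the shut fingers; the grasp point (between the pads) lies 19 mm behind it; z points along the fingers, y is the line along which they close (so a half turn about z gives the same grasp; the last joint's range is limited). The gripper opens to 85 mm and grips with 20 to 120 N. Pads are 22 mm wide; open, the fingers measure 114 mm over their backs; the gripper's body (76 mm by 85 mm) begins 54 mm behind the grasp point. The pads swing forward as they close: fully open they stand 13 mm farther back than shut.
Start: joints at [-74.565, 7.471, 85.268, -0, 87.261, -4.893], TCP at [208.462, -562.627, 231.292] pointing down, gripper open.
Joint ranges: [-169.43, 169.43], [-51.17, 129.36], [1.28, 143.12], [-76.62, 256.62], [0, 156.53], [-152.29, 152.29]. Speed limits (degrees/s): [136.94, 136.94, 159.86, 180, 180, 180].

### API

Orientations are given as [roll, pitch, yaw] about the fixed x, y, z axes, in that order (R = Rz(yaw) Ry(pitch) Rx(roll)).
In Python, from bench import r gives the robot as it stands. The module is installed in compiled form; this text tells all that it offers.
- The arm moves only by the tool jog_arm, never from a script. Its argument "rows" is a list of rows, each a list of 2 entries, a list of its own where there are three numbers: the shift along the tool's x, y, z in mm, then the turn, a rotation vector about the tool's x, y, z in rad. A call has 1 to 10 rows; each row is the pose to reach, as a shift and turn from the pose commanded when the call began, along the tool's axes at that moment; what a row does not reach only later rows make up. A row lasts 1/10 s, in which the tool goes at most 50 mm and 8.59 degrees, less where a joint would pass 70% of its speed; a pose out of reach is approached as far as the arm can. A call with a gripper value outside its range is refused whole. "grip" is the finger opening in mm, from 0 to 85.4, set as the call begins (left out, the last holds). The fingers move at their own pace and stop on an object; "force" is the grip in N (left out, the last holds). Time passes only in rows, so rows that repeat a pose let the fingers close. It gives the time, the measured TCP pose, the force, the opening and the grip force at its end, in the units of the state.
- r.sense(): the state, without advancing time (a new reading comes with each control period).
- r.snapshot(name): name is "scene" or "top" or "wrist"; returns (picture, depth): 480x640x3 uint8, blue, green, red; 480x640 float32, mm along the optical axis (not along the pixel's ray), 0 where there is no reading.
- r.camera_params(name): a dict with "fx", "fy", "cx", "cy" (pixels), "dist_coeffs" ([k1, k2, p1, p2, k3] as OpenCV has them; the pictures are not rectified), "pose" (4x4, takes a point from camera to world coordinates); the wrist camera has in their place "tool_from_camera" (4x4, takes a point from camera to tool coordinates, whose origin is the TCP and whose axes are the flange's). Camera axes: x right, y down, z forward; pixel columns grow to the right and rows downward; lengths in mm; the calibration is good to about 2 mm. A picture is of the moment at which its call begins: read the wrist's pose just before it. camera_params takes no time and is no camera call.
- r.hand_in(): hands the job in; it is judged then, once.
The state is a dict: "time": time; "joint_pos": joint angles; "qd": joint speeds; "joint_efforts": joint torques, N m; "tool_pos": TCP position; "tcp_rot": TCP orientation; "ft_force": force on the tool from outside, world axes, zero at the start; "wrist_torque": the same for the moment, N m; "finger_gap": finger opening in mm; "grip_force": force on a finger pad.
Only numpy, scipy, OpenCV 4.12 (cv2) and the standard library are available. Lean on these libraries where they do the work, as an engineer would, in place of code of your own. Each camera call takes 0.05 s, during which the arm holds its last target. There are 200 camera calls.

## Working session

There is one attempt and no reset: what is moved stays moved. The work goes in short steps, Python scripts to look and compute and a tool call to move; the robot and the scene stay as the last step left them, time stands still between calls to the robot, and variables do not carry over. Pictures are saved under pics/ and viewed, at most 10 in all, crops included, and the job is handed in when it is done.

Besides the shell and the picture viewer there is one more tool, called as name(argument=value, ...) on one line, values as JSON. jog_arm: Moves the arm, as the interface text tells. Its arguments: {"type":"object","properties":{"rows":{"type":"array"},"grip":{"type":"number"},"force":{"type":"number"}},"required":["rows"]}

```bash
mkdir -p pics; cat > h.py <<'E'
import numpy as np, cv2
from bench import r
def snap(n):
    p=r.camera_params(n); s=r.sense(); im,d=r.snapshot(n)
    return p,s,im,d
def world(p,d,uv,z=None,T=None):
    T=np.array(p.get("pose") if T is None else T)
    K=np.array([[p["fx"],0,p["cx"]],[0,p["fy"],p["cy"]],[0,0,1.]])
    n=cv2.undistortPoints(np.array(uv,float).reshape(-1,1,2),K,np.array(p["dist_coeffs"]))[:,0]
    ray=np.c_[n,np.ones(len(n))]
    if z is None:
        dd=np.array([d[int(v),int(u)] for u,v in uv])
        return (ray*dd[:,None])@T[:3,:3].T+T[:3,3]
    w=ray@T[:3,:3].T; return T[:3,3]+w*((z-T[2,3])/w[:,2])[:,None]
E
python3 - <<'E'
from h import *
for n in("scene","top"):
    p,s,im,d=snap(n); cv2.imwrite(f"pics/{n}0.png",im); np.save(f"{n}.npy",d); print(n,np.round(p["pose"],2))
print(s)
E
```

```text
scene [[ 6.00000e-01  6.70000e-01 -4.40000e-01  9.74680e+02]
 [ 8.00000e-01 -5.00000e-01  3.30000e-01 -3.50230e+02]
 [ 0.00000e+00 -5.50000e-01 -8.40000e-01  1.04596e+03]
 [ 0.00000e+00  0.00000e+00  0.00000e+00  1.00000e+00]]
top [[ 0.00000e+00 -1.00000e+00  1.00000e-01  3.38070e+02]
 [-1.00000e+00 -0.00000e+00 -0.00000e+00  2.54800e+01]
 [ 0.00000e+00 -1.00000e-01 -1.00000e+00  1.54675e+03]
 [ 0.00000e+00  0.00000e+00  0.00000e+00  1.00000e+00]]
{'time': 0.05, 'joint_pos': array([-7.45628944e+01,  7.51412605e+00,  8.53303753e+01, -9.66547990e-04,
        8.72612640e+01, -4.89285575e+00]), 'qd': array([ 0.05819276, -0.0512951 , -0.10221646,  0.01284589,  0.03645291,
       -0.03272773]), 'joint_efforts': array([ 6.51465471e-04, -5.71375573e+01, -5.02335513e+01, -3.28294373e-04,
        9.12369112e-03, -1.05601407e-05]), 'tool_pos': array([ 208.32460106, -562.08140927,  230.24416388]), 'tcp_rot': array([-1.79894538e+02, -8.05916715e-03,  2.03300010e+01]), 'ft_force': array([ 0.36737282, -1.02375773,  0.15431424]), 'wrist_torque': array([-0.03060611, -0.03157871,  0.00763987]), 'grip_force': 0.0, 'finger_gap': 85.2843234479062}
```

View pics/top0.png

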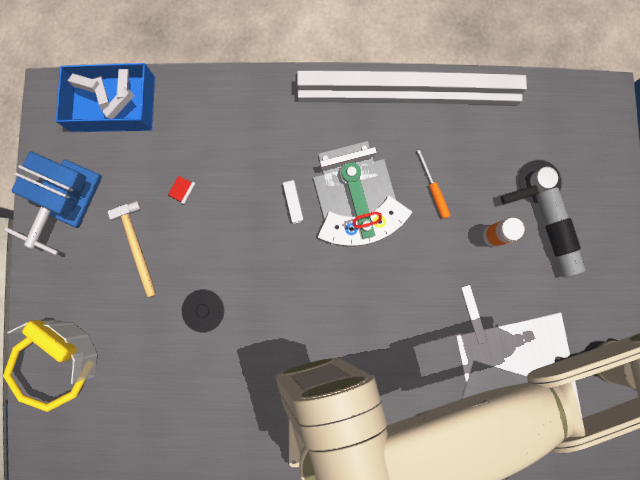

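View pics/scene0.png

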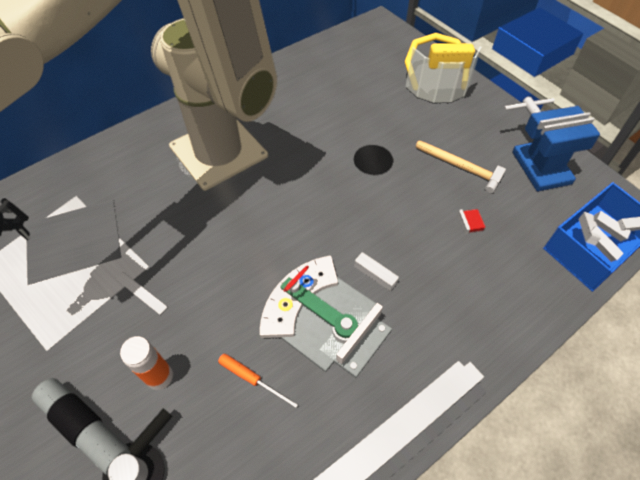

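The top view shows the pivot near (351,171), the red ring at (368,220), yellow at about (380,222) and blue at about (351,229). Yellow is on the right, which is the -y side. Next I'll measure these points.

```bash
python3 - <<'E'
from h import *
p=r.camera_params("top"); im=cv2.imread("pics/top0.png"); d=np.load("top.npy")
ps=r.camera_params("scene"); ims=cv2.imread("pics/scene0.png"); ds=np.load("scene.npy")
def seg(im,box,lo,hi):
    h=cv2.cvtColor(im,cv2.COLOR_BGR2HSV); m=cv2.inRange(h,lo,hi); k=np.zeros_like(m); x0,y0,x1,y1=box; k[y0:y1,x0:x1]=m[y0:y1,x0:x1]
    v,u=np.nonzero(k); return np.c_[u,v]
cols={"yellow":((22,120,100),(35,255,255)),"blue":((100,140,80),(125,255,255)),"red":((0,170,90),(8,255,255)),"green":((50,100,40),(90,255,255))}
for nm,(P,I,D,b) in {"top":(p,im,d,(310,140,415,250)),"scene":(ps,ims,ds,(250,250,400,380))}.items():
  for c,(lo,hi) in cols.items():
    uv=seg(I,b,lo,hi)
    if len(uv)==0: print(nm,c,"none");continue
    w=world(P,D,uv); print(nm,c,len(uv),"mean",w.mean(0).round(1),"med",np.median(w,0).round(1),"min",w.min(0).round(1),"max",w.max(0).round(1))
    if c in("yellow","blue"): 
        w=world(P,D,uv,z=31); print("   z31",((w.min(0)+w.max(0))/2).round(1),np.ptp(w,axis=0).round(1))
    if c=="red":
        q=w[w[:,2]>118]; 
        if len(q): print("   bar",len(q),q.mean(0).round(1),q.min(0).round(1),q.max(0).round(1), np.linalg.svd(q[:,:2]-q[:,:2].mean(0))[2][0])
    if c=="green":
        q=w[abs(w[:,2]-48)<4]; print("   arm",len(q),q.mean(0).round(1),np.linalg.svd(q[:,:2]-q[:,:2].mean(0),full_matrices=False)[2][0])
a=cv2.resize(im[140:250,300:420],None,fx=5,fy=5,interpolation=cv2.INTER_CUBIC); cv2.imwrite("pics/c1.png",a)
print(world(p,d,[(351,171)],z=60))
E
```

```text
top yellow 61 mean [ 539.5 -128.4   33.5] med [ 540.8 -129.6   31.6] min [ 525.  -143.2   23.4] max [ 554.6 -110.5  115.8]
   z31 [ 541.8 -127.2   31. ] [29.5 32.   0. ]
top blue 49 mean [514.3 -49.1  62.7] med [515.9 -47.5  31.9] min [338.1 -65.8  23.9] max [ 534.7   25.5 1546.8]
   z31 [520.1 -52.6  31. ] [29.4 26.5  0. ]
top red 140 mean [533.6 -87.6 109.7] med [534.7 -85.7 117.8] min [ 516.6 -123.4   49.5] max [550.4 -53.  134.5]
   bar 70 [540.7 -83.6 127. ] [ 523.4 -120.6  118.6] [550.4 -53.  134.5] [ 0.27640206 -0.96104209]
top green 169 mean [602.4 -69.2  48.8] med [608.2 -70.4  48.7] min [ 495.3 -113.    38.3] max [692.9 -30.6  57. ]
   arm 130 [597.6 -70.7  48.3] [-0.97394959 -0.22676465]
scene yellow 72 mean [ 541.9 -128.5   32.3] med [ 542.4 -129.    32.2] min [ 526.5 -143.2   28.8] max [ 555.9 -114.1   35.9]
   z31 [ 540.4 -128.5   31. ] [29.2 28.9  0. ]
scene blue 68 mean [521.9 -54.8  32.9] med [522.2 -54.5  32.6] min [507.5 -72.1  29.5] max [536.5 -39.   47.8]
   z31 [520.2 -53.9  31. ] [28.8 29.1  0. ]
scene red 111 mean [ 547.8 -104.4  120.1] med [ 546.3 -100.6  128.1] min [ 524.4 -276.3   20. ] max [646.9 -60.3 132.3]
   bar 90 [545.9 -95.1 127.9] [ 536.9 -124.7  118.3] [553.6 -60.3 132.3] [ 0.22982356 -0.97323231]
scene green 856 mean [616.2 -74.4  58.3] med [613.7 -73.   49. ] min [ 498.5 -350.2   39.7] max [ 974.7  -29.7 1046. ]
   arm 739 [607.6 -73.   48.6] [0.9745089  0.22434884]
[[668.96966905 -51.46866894  60.        ]]
```

View pics/c1.png

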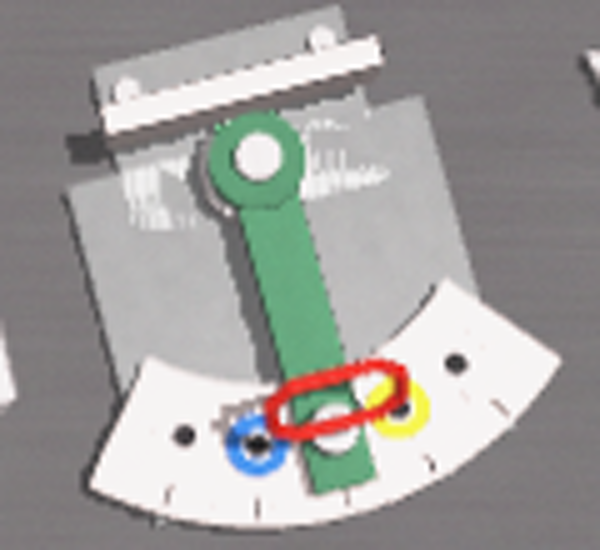

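The close-up shows the yellow hole at crop (400,408), the pin housing at (335,428) and the pivot at (258,157). The yellow and blue holes are 77.1 mm apart (77.6 expected), which puts fixture yaw at about 15° and the pivot at about (670,-54). The required swing is +0.262. I'll approach with the fingers shut and slanting 35° down, stopping short of the ring first.

```bash
cat >> h.py <<'E'
from scipy.spatial.transform import Rotation as R
PIV=np.array([670.,-53.5]); YAW0=14.8
def frame(sw,th):  # tool rotation, swing deg, slant deg below horizontal
    a=np.radians(YAW0+sw); f=np.array([np.cos(a),np.sin(a),0]); t=np.radians(th); up=np.array([0,0,1.])
    z=f*np.cos(t)-up*np.sin(t); x=f*np.sin(t)+up*np.cos(t)
    return np.c_[x,np.cross(z,x),z], f
def target(sw,th,dx,dz,lift=0,dy=0): # bar centre lies dx along tool x; tip dz past bar
    M,f=frame(sw,th); bar=np.r_[PIV-131*f[:2],126+lift]
    return M, bar-dx*M[:,0]+dz*M[:,2]+dy*M[:,1]
def go(M,P):
    s=r.sense(); A=R.from_euler("xyz",s["tcp_rot"],degrees=True).as_matrix()
    print("t",s["time"],"pos",s["tool_pos"].round(1),"rot",s["tcp_rot"].round(1),"q",s["joint_pos"].round(1),"F",s["ft_force"].round(1),"gap",round(s["finger_gap"],1))
    print("target",P.round(1),"shift",(A.T@(P-s["tool_pos"])).round(1),"turn",R.from_matrix(A.T@M).as_rotvec().round(3))
E
python3 - <<'E'
from h import *
print(np.round(r.camera_params("wrist")["tool_from_camera"],2))
M,P=target(0,35,22,-110); go(M,P)
go(M,P+[0,0,60])
print(target(0,35,22,18)[1])
E
```

```text
[[  -0.     -0.95   -0.31   79.59]
 [   1.     -0.     -0.      0.98]
 [  -0.     -0.31    0.95 -143.32]
 [   0.      0.      0.      1.  ]]
t 0.1 pos [ 208.3 -562.1  230.3] rot [-179.9   -0.    20.3] q [-74.6   7.5  85.3   0.   87.3  -4.9] F [-0.7  0.6  0.2] gap 85.4
target [ 444.  -113.2  171.1] shift [ 377.  -339.    59.9] turn [-0.048  0.959  0.088]
t 0.1 pos [ 208.3 -562.1  230.3] rot [-179.9   -0.    20.3] q [-74.6   7.5  85.3   0.   87.3  -4.9] F [-0.7  0.6  0.2] gap 85.4
target [ 444.  -113.2  231.1] shift [ 3.770e+02 -3.391e+02 -1.000e-01] turn [-0.048  0.959  0.088]
[545.40165598 -86.42030251  97.65427917]
```

jog_arm(rows=[[[40,-35,-10],[0,0,0]],[[80,-70,-20],[0,0,0]],[[120,-105,-20],[0,0.1,0]],[[155,-140,-20],[-0.01,0.25,0.02]],[[190,-170,-20],[-0.02,0.4,0.03]],[[230,-205,-20],[-0.03,0.55,0.05]],[[270,-240,-20],[-0.04,0.7,0.06]],[[305,-275,-10],[-0.04,0.8,0.08]],[[340,-305,-5],[-0.048,0.9,0.088]],[[377,-339,0],[-0.048,0.959,0.088]]], grip=0)

```text
time: 1.1
tool_pos: [448.3, -134.4, 255.3]
tcp_rot: [-179.5, -54.0, 14.8]
ft_force: [8.8, -10.8, 15.4]
finger_gap: 0.4
grip_force: 0.0
```

```bash
python3 - <<'E'
from h import *
go(*target(0,35,22,-110))
E
```

```text
t 1.1 pos [ 448.3 -134.4  255.3] rot [-179.5  -54.    14.8] q [-63.4 -51.2 143.1  53.8  79.8   5.4] F [  8.8 -10.8  15.4] gap 0.4
target [ 444.  -113.2  171.1] shift [-67.5 -21.1  50.7] turn [-0.008  0.017 -0.001]
```

The arm hit its joint limits because that pose is too folded. I'll use a steeper slant and a larger yaw, which moves the wrist farther out.

```bash
cat >> h.py <<'E'
def target(sw,th,dx,dz,lift=0,dy=0,off=0):
    f=frame(sw,th)[1]; M=frame(sw+off,th)[0]; bar=np.r_[PIV-131*f[:2],126+lift]
    return M, bar-dx*M[:,0]+dz*M[:,2]+dy*M[:,1]
E
python3 - <<'E'
from h import *
for dz in(-60,-45,16): 
    M,P=target(0,52,21,dz,off=10); go(M,P)
    s=r.sense()
go(M,target(0,52,21,-60,off=10)[1]+[0,0,60])
E
```

```text
t 1.1 pos [ 448.3 -134.4  255.3] rot [-179.5  -54.    14.8] q [-63.4 -51.2 143.1  53.8  79.8   5.4] F [  8.8 -10.8  15.4] gap 0.4
target [ 494.8 -109.4  160.4] shift [-46.8 -11.5  97.4] turn [ 0.118 -0.28  -0.121]
t 1.1 pos [ 448.3 -134.4  255.3] rot [-179.5  -54.    14.8] q [-63.4 -51.2 143.1  53.8  79.8   5.4] F [  8.8 -10.8  15.4] gap 0.4
target [ 503.2 -105.5  148.5] shift [-51.  -13.  111.7] turn [ 0.118 -0.28  -0.121]
t 1.1 pos [ 448.3 -134.4  255.3] rot [-179.5  -54.    14.8] q [-63.4 -51.2 143.1  53.8  79.8   5.4] F [  8.8 -10.8  15.4] gap 0.4
target [537.3 -89.8 100.5] shift [-68.2 -19.  170. ] turn [ 0.118 -0.28  -0.121]
t 1.1 pos [ 448.3 -134.4  255.3] rot [-179.5  -54.    14.8] q [-63.4 -51.2 143.1  53.8  79.8   5.4] F [  8.8 -10.8  15.4] gap 0.4
target [ 494.8 -109.4  220.4] shift [  1.8 -11.8  62.2] turn [ 0.118 -0.28  -0.121]
```

jog_arm(rows=[[[0,-6,30],[0.06,-0.14,-0.06]],[[2,-12,62],[0.118,-0.28,-0.12]],[[2,-12,62],[0.118,-0.28,-0.12]],[[2,-12,62],[0.118,-0.28,-0.12]]])

```text
time: 1.5
tool_pos: [494.8, -105.8, 218.4]
tcp_rot: [-179.7, -37.7, 25.1]
ft_force: [0.4, -0.0, -0.9]
finger_gap: 0.1
grip_force: 0.0
```

```bash
python3 - <<'E'
from h import *
go(*target(0,52,21,-50,off=10))
E
```

```text
t 1.5 pos [ 494.8 -105.8  218.4] rot [-179.7  -37.7   25.1] q [-42.8 -30.8 127.8  36.9  71.4  13.5] F [ 0.4 -0.  -0.9] gap 0.1
target [ 500.4 -106.8  152.5] shift [-36.6   3.6  55. ] turn [-0.009  0.005  0.005]
```

jog_arm(rows=[[[-18,2,27],[0,0,0]],[[-37,4,55],[-0.009,0.005,0.005]],[[-37,4,55],[-0.009,0.005,0.005]],[[-37,4,55],[-0.009,0.005,0.005]]])

```text
time: 1.9
tool_pos: [498.8, -110.3, 153.3]
tcp_rot: [179.9, -38.1, 24.4]
ft_force: [0.4, 0.7, 1.1]
finger_gap: 0.2
grip_force: 0.0
```

```bash
python3 - <<'E'
from h import *
p,s,im,d=snap("wrist"); cv2.imwrite("pics/w1.png",im)
A=R.from_euler("xyz",s["tcp_rot"],degrees=True).as_matrix(); T=np.eye(4); T[:3,:3]=A; T[:3,3]=s["tool_pos"]; T=T@np.array(p["tool_from_camera"])
h=cv2.cvtColor(im,cv2.COLOR_BGR2HSV)
m=cv2.inRange(h,(0,170,90),(8,255,255)); v,u=np.nonzero(m); w=world(p,d,np.c_[u,v],T=T)
q=w[(w[:,2]>122)&(w[:,2]<136)]; c=np.linalg.svd(q[:,:2]-q[:,:2].mean(0),full_matrices=False)[2][0]
print(len(q),"bar",q.mean(0).round(1),q.min(0).round(1),q.max(0).round(1),c, "zmax",np.percentile(w[:,2],99))
q=w[(w[:,2]>75)&(w[:,2]<90)];print("low",len(q),q.mean(0) if len(q) else 0)
print("expected bar",target(0,52,0,0)[1])
m=cv2.inRange(h,(22,120,100),(35,255,255)); v,u=np.nonzero(m); w=world(p,d,np.c_[u,v],z=31,T=T); print("yellow",((w.min(0)+w.max(0))/2).round(1),np.ptp(w,axis=0))
go(*target(0,52,21,-50,off=10)); go(*target(0,52,21,16,off=10))
E
```

```text
1140 bar [543.8 -90.1 128.7] [ 531.1 -122.   122. ] [552.7 -58.5 132.5] [ 0.26213202 -0.96503202] zmax 131.53934806222884
low 613 [525.55696875 -94.11360581  88.27438607]
expected bar [543.34613609 -86.96339429 126.        ]
yellow [ 541.5 -130.3   31. ] [3.32393637e+01 3.24250964e+01 1.13686838e-13]
t 1.95 pos [ 499.7 -111.   154.8] rot [179.7 -38.2  24.5] q [-42.9 -26.3 131.8  39.4  63.6   8.1] F [-0.2 -0.3  0.8] gap 0.3
target [ 500.4 -106.8  152.5] shift [ 0.4 -3.5  3.3] turn [ 0.008 -0.003 -0.004]
t 1.95 pos [ 499.7 -111.   154.8] rot [179.7 -38.2  24.5] q [-42.9 -26.3 131.8  39.4  63.6   8.1] F [-0.2 -0.3  0.8] gap 0.3
target [537.3 -89.8 100.5] shift [ 0.2 -4.  69.3] turn [ 0.008 -0.003 -0.004]
```

View pics/w1.png

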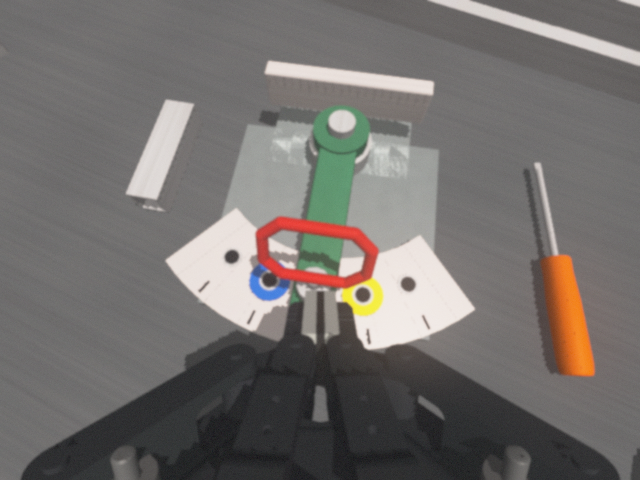

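The wrist view shows the fingertips at (320,300), the top bar at (317,232) and the bottom bar at (318,278), with the opening clear ahead. The bar is about 2 mm further to -y than I assumed, so I'll correct for that and insert.

jog_arm(rows=[[[0,-2,12],[0,0,0]],[[0,-2,24],[0,0,0]],[[0,-2,36],[0,0,0]],[[0,-2,46],[0,0,0]],[[0,-2,46],[0,0,0]]])

```text
time: 2.45
tool_pos: [525.2, -96.6, 117.6]
tcp_rot: [179.8, -38.1, 24.6]
ft_force: [-1.3, 0.8, -0.7]
finger_gap: -0.1
grip_force: 0.0
```

```bash
sed -i 's/^PIV=.*; /PIV=np.array([670.3,-55.7]); /' h.py; python3 - <<'E'
from h import *
go(*target(0,52,21,16,off=10))
E
```

```text
t 2.45 pos [525.2 -96.6 117.6] rot [179.8 -38.1  24.6] q [-38.5 -19.6 131.2  41.2  56.4   7.1] F [-1.3  0.8 -0.7] gap -0.1
target [537.6 -92.  100.5] shift [-0.2  0.9 21.6] turn [ 0.006 -0.002 -0.003]
```

jog_arm(rows=[[[0,1,8],[0,0,0]],[[0,1,15],[0,0,0]],[[0,1,21],[0,0,0]],[[0,1,21],[0,0,0]]])

```text
time: 2.85
tool_pos: [536.7, -91.4, 99.4]
tcp_rot: [179.9, -38.0, 24.5]
ft_force: [-0.1, -0.1, -0.7]
finger_gap: -0.0
grip_force: 0.0
```

```bash
python3 - <<'E'
from h import *
p,s,im,d=snap("wrist"); cv2.imwrite("pics/w2.png",im[150:400,150:490])
p,s,im,d=snap("scene"); cv2.imwrite("pics/s2.png",cv2.resize(im[230:360,230:400],None,fx=4,fy=4))
go(*target(0,52,21,16,off=10))
# lift straight up by 20 mm
A=R.from_euler("xyz",s["tcp_rot"],degrees=True).as_matrix(); print("up",A.T@[0,0,1])
E
```

```text
t 2.95 pos [536.8 -91.7 100. ] rot [179.9 -38.1  24.5] q [-36.8 -16.  130.5  42.3  53.3   6.3] F [-0.2 -0.5 -0.7] gap -0.4
target [537.6 -92.  100.5] shift [0.8 0.6 0. ] turn [ 0.005 -0.001 -0.003]
up [ 0.61630055  0.00146719 -0.78750967]
```

View pics/s2.png

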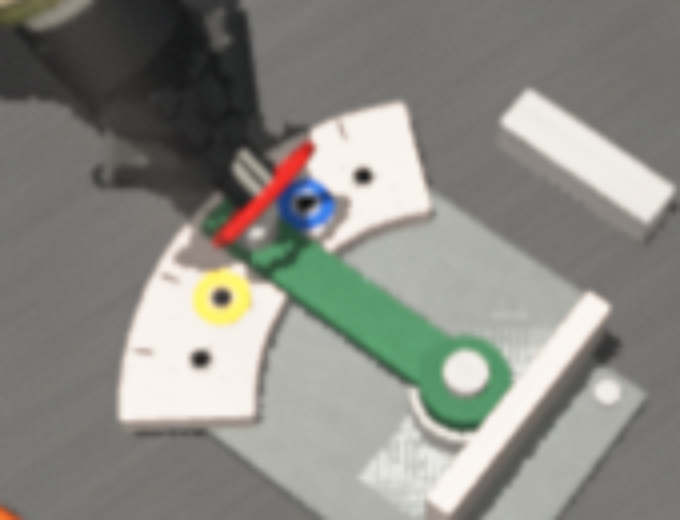

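View pics/w2.png

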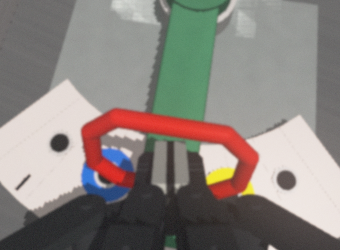

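The scene view shows the fingertips passing through the loop from the robot side. In the wrist view the tips are at (170,142), just short of the bar line at (170,125). I'll go 6 mm deeper, then close the gap up to the bar.

jog_arm(rows=[[[0,0,6],[0,0,0]],[[2,0,7],[0,0,0]],[[4,0,7],[0,0,0]],[[4,0,7],[0,0,0]]])

```text
time: 3.35
tool_pos: [544.0, -88.9, 97.7]
tcp_rot: [179.8, -38.1, 24.6]
ft_force: [-0.4, -0.1, 0.8]
finger_gap: -0.1
grip_force: 0.0
```

jog_arm(rows=[[[2,0,0],[0,0,0]],[[2,0,0],[0,0,0]],[[3,0,0],[0,0,0]],[[3,0,0],[0,0,0]]])

```text
time: 3.75
tool_pos: [545.8, -88.0, 99.1]
tcp_rot: [179.8, -38.1, 24.6]
ft_force: [-0.3, -0.3, -0.7]
finger_gap: 0.4
grip_force: 0.5
```

```bash
python3 - <<'E'
from h import *
go(*target(0,52,15,22,off=10))
E
```

```text
t 3.75 pos [545.8 -88.   99.1] rot [179.8 -38.1  24.6] q [-35.5 -14.8 129.7  42.4  52.2   7. ] F [-0.3 -0.3 -0.7] gap 0.4
target [545.2 -88.4  99.4] shift [-0.3  0.2 -0.7] turn [ 0.006 -0.001 -0.003]
```

jog_arm(rows=[[[2,0,-1],[0,0,0]],[[3.5,0,-2],[0,0,0]],[[5,0,-3.5],[0,0,0]],[[5,0,-3.5],[0,0,0]]])

```text
time: 4.15
tool_pos: [545.8, -86.8, 103.1]
tcp_rot: [179.9, -37.9, 24.5]
ft_force: [-6.6, -4.5, -7.1]
finger_gap: -0.4
grip_force: 4.7
```

```bash
python3 - <<'E'
from h import *
go(*target(0,52,15,22,off=10))
p,s,im,d=snap("scene")
h=cv2.cvtColor(im,cv2.COLOR_BGR2HSV); m=cv2.inRange(h,(0,170,90),(8,255,255)); m[:,:250]=0;m[:,400:]=0;m[:250]=0;m[380:]=0
v,u=np.nonzero(m); w=world(p,d,np.c_[u,v]); w=w[(w[:,2]>70)&(w[:,2]<170)&(abs(w[:,0]-545)<60)]; print(len(w),np.percentile(w,[50,90,97],axis=0).round(1))
d0=np.load("scene.npy"); im0=cv2.imread("pics/scene0.png")
h=cv2.cvtColor(im0,cv2.COLOR_BGR2HSV); m=cv2.inRange(h,(0,170,90),(8,255,255)); m[:,:250]=0;m[:,400:]=0;m[:250]=0;m[380:]=0
v,u=np.nonzero(m); w=world(p,d0,np.c_[u,v]); w=w[(w[:,2]>70)&(w[:,2]<170)&(abs(w[:,0]-545)<60)]; print(len(w),np.percentile(w,[50,90,97],axis=0).round(1))
E
```

```text
t 4.15 pos [545.8 -86.8 103.1] rot [179.9 -37.9  24.5] q [-35.3 -15.2 129.4  41.8  52.7   7.9] F [-6.6 -4.5 -7.1] gap -0.4
target [545.2 -88.4  99.4] shift [-3.2  1.2  2.1] turn [ 0.004  0.002 -0.004]
123 [[545.6 -98.9 130.7]
 [550.8 -66.5 134.8]
 [552.5 -59.3 136.5]]
107 [[545.9 -99.8 128.2]
 [551.6 -70.9 130.6]
 [553.  -65.8 132.1]]
```

jog_arm(rows=[[[1.5,0,-2],[0,0,0]],[[3,0,-4],[0,0,0]],[[4.5,0,-6],[0,0,0]],[[6,0,-8],[0,0,0]],[[7.5,0,-9.5],[0,0,0]],[[7.5,0,-9.5],[0,0,0]]])

```text
time: 4.8
tool_pos: [545.8, -86.7, 115.1]
tcp_rot: [180.0, -37.9, 24.5]
ft_force: [-6.2, -3.3, -9.4]
finger_gap: -0.2
grip_force: 5.6
```

```bash
cat >> h.py <<'E'
def bar(n="scene"):
    p,s,im,d=snap(n)
    h=cv2.cvtColor(im,cv2.COLOR_BGR2HSV); m=cv2.inRange(h,(0,170,90),(8,255,255)); m[:,:250]=0;m[:,400:]=0;m[:250]=0;m[380:]=0
    v,u=np.nonzero(m); w=world(p,d,np.c_[u,v]); w=w[(w[:,2]>70)&(w[:,2]<170)&(abs(w[:,0]-545)<60)]; print(len(w),np.percentile(w,[3,50,90,97],axis=0).round(1))
    m=cv2.inRange(h,(50,100,40),(90,255,255)); v,u=np.nonzero(m); w=world(p,d,np.c_[u,v]); q=w[(abs(w[:,2]-48)<4)&(abs(w[:,0]-600)<45)]; c=np.linalg.svd(q[:,:2]-q[:,:2].mean(0),full_matrices=False)[2][0]
    print("arm",len(q),q.mean(0).round(1),"yaw",np.degrees(np.arctan(c[1]/c[0])).round(2))
    return im
E
python3 - <<'E'
from h import *
bar()
go(*target(0,52,15,22,lift=16,off=10))
E
```

```text
132 [[ 525.3 -124.5  107.2]
 [ 545.1  -98.6  142.5]
 [ 550.4  -64.9  146.3]
 [ 551.4  -59.   147.1]]
arm 494 [600.7 -73.6  48.1] yaw 15.81
t 4.85 pos [545.8 -86.6 114.9] rot [180.  -37.9  24.5] q [-35.3 -16.5 129.1  41.   54.    9.3] F [-6.5 -3.2 -9.3] gap 0.2
target [545.2 -88.4 115.4] shift [-0.7  1.4 -1.2] turn [ 0.004  0.002 -0.004]
```

The pin is lifted about 15 mm at 9.4 N. Next I'll plan the arc about the pivot.

```bash
cat >> h.py <<'E'
def arc(angs):
    s=r.sense(); A=R.from_euler("xyz",s["tcp_rot"],degrees=True).as_matrix(); c=np.r_[PIV,s["tool_pos"][2]]
    for a in angs:
        Z=R.from_euler("z",a,degrees=True); M=Z.as_matrix()
        print(a,(A.T@(c+M@(s["tool_pos"]-c)-s["tool_pos"])).round(1),R.from_matrix(A.T@M@A).as_rotvec().round(3))
E
python3 -c "
from h import *
arc([1.5,3,5,7,9,11,13,14,15])"
```

```text
1.5 [-0.5  3.3 -0.3] [ 0.016  0.    -0.021]
3 [-0.8  6.6 -0.6] [ 0.032  0.    -0.041]
5 [-1.2 11.1 -1. ] [ 0.054  0.    -0.069]
7 [-1.5 15.6 -1.2] [ 0.075  0.    -0.096]
9 [-1.7 20.  -1.3] [ 0.096  0.    -0.124]
11 [-1.7 24.5 -1.3] [ 0.118  0.    -0.152]
13 [-1.6 29.  -1.2] [ 0.139  0.    -0.179]
14 [-1.5 31.2 -1.2] [ 0.15   0.    -0.193]
15 [-1.4 33.5 -1.1] [ 0.161  0.    -0.207]
```

jog_arm(rows=[[[-0.5,3.3,-0.3],[0.016,0,-0.021]],[[-0.8,6.6,-0.6],[0.032,0,-0.041]],[[-1.2,11.1,-1.0],[0.054,0,-0.069]],[[-1.5,15.6,-1.2],[0.075,0,-0.096]],[[-1.5,15.6,-1.2],[0.075,0,-0.096]]])

```text
time: 5.35
tool_pos: [550.7, -102.1, 115.1]
tcp_rot: [-180.0, -37.9, 31.5]
ft_force: [-6.3, -2.6, -10.1]
finger_gap: 0.1
grip_force: 5.4
```

```bash
python3 -c "
from h import *
bar();go(*target(7,52,15,22,lift=16,off=10))
arc([2,4,6,7,8,9])"
```

```text
127 [[ 534.4 -138.9  104.4]
 [ 552.5 -112.5  143.5]
 [ 558.4  -83.   145.7]
 [ 560.3  -78.3  146.6]]
arm 503 [601.8 -82.7  48.3] yaw 23.42
t 5.4 pos [ 550.6 -102.   114.9] rot [-180.   -37.9   31.4] q [-38.3 -10.  123.7  42.1  59.2   0.2] F [-6.2 -3.  -9.9] gap -0.1
target [ 550.1 -103.4  115.4] shift [-0.6  1.  -1.1] turn [ 0.004  0.002 -0.005]
2 [-0.6  4.4 -0.4] [ 0.021 -0.    -0.028]
4 [-1.   8.9 -0.8] [ 0.043 -0.    -0.055]
6 [-1.3 13.3 -1. ] [ 0.064 -0.    -0.083]
7 [-1.5 15.6 -1.1] [ 0.075 -0.    -0.096]
8 [-1.5 17.8 -1.2] [ 0.086 -0.    -0.11 ]
9 [-1.6 20.  -1.2] [ 0.096 -0.    -0.124]
```

jog_arm(rows=[[[-0.6,4.4,-0.4],[0.021,0,-0.028]],[[-1.0,8.9,-0.8],[0.043,0,-0.055]],[[-1.3,13.3,-1.0],[0.064,0,-0.083]],[[-1.5,16.5,-1.1],[0.08,0,-0.102]],[[-1.5,16.5,-1.1],[0.08,0,-0.102]],[[-1.5,16.5,-1.1],[0.08,0,-0.102]]])

```text
time: 6.0
tool_pos: [558.0, -117.3, 115.3]
tcp_rot: [180.0, -37.9, 38.9]
ft_force: [-4.6, -3.7, -9.9]
finger_gap: 0.1
grip_force: 5.2
```

```bash
python3 -c "
from h import *
bar();bar();go(*target(15,52,15,22,lift=16,off=10))
s=r.sense();A=R.from_euler('xyz',s['tcp_rot'],degrees=True).as_matrix();print(A.T@[0,0,-1])"
```

```text
136 [[ 529.3 -154.   104. ]
 [ 560.2 -125.4  142.7]
 [ 568.9  -98.2  146.5]
 [ 570.5  -95.7  148. ]]
arm 475 [607.7 -90.1  48.1] yaw 30.56
136 [[ 528.8 -154.3  105.8]
 [ 560.  -124.8  143.1]
 [ 569.3  -97.7  146.5]
 [ 570.8  -95.4  148.1]]
arm 464 [607.8 -89.9  48.3] yaw 30.22
t 6.1 pos [ 558.  -117.3  115.4] rot [179.9 -37.9  38.9] q [-40.3  -3.2 117.4  41.9  64.5  -7.4] F [-4.7 -4.8 -8.7] gap 0.7
target [ 557.9 -119.7  115.4] shift [-1.2  1.8 -1. ] turn [ 0.011  0.002 -0.013]
[-6.14205118e-01 -7.70269343e-04  7.89146045e-01]
```

The arm is at about 14.6° of the 15° needed, which is within the drop-in range. I'll lower partway and check whether the spring load stays on the finger.

jog_arm(rows=[[[-1.5,0,2],[0,0,0]],[[-3,0,4],[0,0,0]],[[-4.5,0,6],[0,0,0]],[[-6,0,8],[0,0,0]],[[-6,0,8],[0,0,0]]])

```text
time: 6.6
tool_pos: [558.2, -117.3, 105.4]
tcp_rot: [179.9, -37.9, 38.9]
ft_force: [-6.2, -4.7, -6.9]
finger_gap: 0.2
grip_force: 5.4
```

```bash
python3 -c "
from h import *
bar()
go(*target(15,52,15,22,lift=16,off=10))"
```

```text
134 [[ 529.4 -153.9   93.9]
 [ 559.7 -126.3  133.2]
 [ 569.1  -98.   136.4]
 [ 571.2  -94.6  138. ]]
arm 472 [607.5 -90.1  48.2] yaw 30.26
t 6.65 pos [ 558.2 -117.3  105.6] rot [179.9 -37.9  38.9] q [-40.3  -2.2 117.7  42.3  63.6  -8.3] F [-7.3 -5.3 -7.4] gap 0.2
target [ 557.9 -119.7  115.4] shift [ 4.7  1.7 -8.8] turn [ 0.011  0.002 -0.013]
```

The finger still carries the load at about 5 mm of lift, so the pin is in the hole. I'll keep lowering until it is clear of the bar.

jog_arm(rows=[[[-1.5,0,2],[0,0,0]],[[-3,0,4],[0,0,0]],[[-4.5,0,5.5],[0,0,0]],[[-6,0,6],[0,0,0]],[[-7,0,6],[0,0,0]],[[-7,0,6],[0,0,0]]])

```text
time: 7.25
tool_pos: [558.6, -118.4, 98.8]
tcp_rot: [179.7, -38.1, 39.0]
ft_force: [-0.8, -0.5, -0.4]
finger_gap: -0.2
grip_force: 0.4
```

```bash
python3 -c "
from h import *
bar()
go(*target(15,52,21,16,off=10))"
```

```text
139 [[ 529.6 -154.6   89.9]
 [ 560.7 -125.9  126.9]
 [ 569.8  -98.   131.4]
 [ 571.5  -95.   132. ]]
arm 456 [608.2 -90.2  48.2] yaw 30.91
t 7.3 pos [ 558.5 -118.4   98.8] rot [179.7 -38.1  39. ] q [-40.4  -1.5 117.8  42.8  62.9  -9.4] F [-0.3 -0.6 -1.1] gap 0.3
target [ 551.5 -125.1  100.5] shift [-6.6  0.8 -7.3] turn [ 0.013 -0.001 -0.011]
```

The bar height is back at its home reading, 132.0 against 132.1 at the start, and the force is about zero. I'll centre the finger in the loop and withdraw.

jog_arm(rows=[[[-3,0,-2],[0,0,0]],[[-4,0,-8],[0,0,0]],[[-4,0,-20],[0,0,0]],[[-4,0,-35],[0,0,0]],[[-3,0,-52],[0,0,0]],[[-2,0,-72],[0,0,0]],[[0,0,-95],[0,0,0]],[[0,0,-95],[0,0,0]]])

```text
time: 8.1
tool_pos: [512.8, -157.3, 176.8]
tcp_rot: [179.4, -38.1, 39.1]
ft_force: [0.7, 0.2, 1.1]
finger_gap: 0.2
grip_force: 0.0
```

```bash
python3 -c "
from h import *
im=bar(); cv2.imwrite('pics/s3.png',cv2.resize(im[220:400,200:420],None,fx=3,fy=3))
go(*target(15,52,21,16,off=10))"
```

```text
156 [[ 530.1 -154.6   84.9]
 [ 554.1 -124.9  123.9]
 [ 568.9 -101.9  130.7]
 [ 571.   -97.4  131.8]]
arm 464 [608.2 -89.8  48.2] yaw 29.04
t 8.15 pos [ 512.7 -156.5  175.2] rot [179.5 -38.1  39.1] q [-47.9 -10.5 117.3  39.7  74.5  -8.2] F [ 1.1 -0.2 -0. ] gap -0.1
target [ 551.5 -125.1  100.5] shift [-6.8 -0.8 89.6] turn [ 0.017 -0.001 -0.01 ]
```

View pics/s3.png

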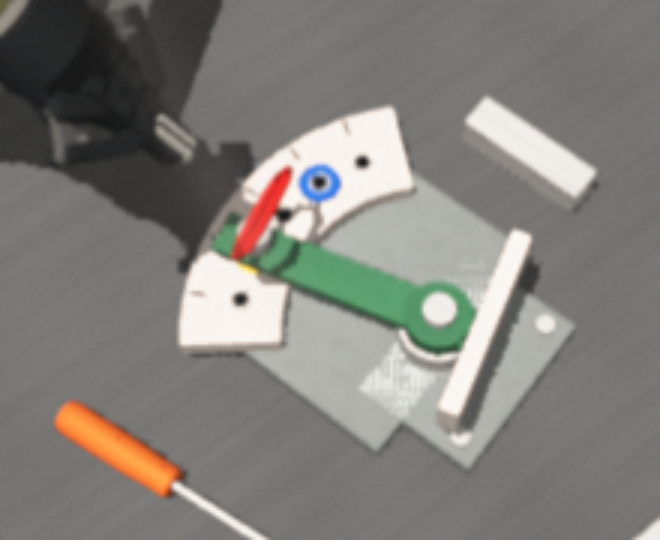

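The arm now covers the yellow marker at (245,262), the middle hole at (285,213) is free, and the blue one at (319,182) is clear. The pull bar is at its home height and the fingers are well away, so I'll hand in.

```bash
python3 -c "
from bench import r
print(r.hand_in())"
```

```text
the job is handed in; nothing more can be done
None
```

I lifted the pin with the shut fingertips under the ring, swung the arm +15° to the yellow-marked hole, and the pin dropped home there (bar back at its starting height); I handed the job in at about 8 s with the robot touching nothing, and no verdict came back.

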